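# Bolt down a weldment and take its collar's temperature

### The job

First bolt the welded channel down: slide the jig's bolt fully home through its keeper. Then draw the infrared thermometer out of its sleeve by its neck, lay it right way up wholly on the plywood board and let go, take it again by its handle, and take a reading of the steel collar inside the channel: lens about 40 mm in front of the collar's mouth, looking squarely along its axis, held steady for two seconds, without touching the weldment. Finally lay the thermometer back right way up, wholly on the board, and let go, leaving the bolt home, the weldment in its place and the other things on the bench alone.

Things in the scene. Friction and masses are not known exactly. Their poses are not given: they have to be found in the camera images.
- bolt (a joint): Square steel bolt of the jig, 16 x 16 mm bar 130 mm long, sliding along the fixture's +y; value is metres from drawn back (0) to fully home through the keeper (0.085, a hard end). It starts between 0 and 0.03, stays where it is left, and takes about 3 N to slide
- bolt_grip (a point): Point in the bolt's upright flat steel handle tab: 14 mm thick along the sliding direction, 24 mm wide across it, standing from 36 to 85 mm above the bench; this point is 73 mm above the bench, 12 mm below the tab's top. It moves with the bolt; its y axis is the sliding direction (home is +y)
- fixture: Dark steel weld jig fixed to the bench: 12 mm plate with low stops (24 mm high) about the weldment, bolt guides and keeper (bridges 44 mm high). Origin on the bench under the weldment's origin; x axis from the channel's open mouth towards its end plate; the bolt runs along y at x = +105 mm, over the weldment's foot, keeper at y = +46 mm
- weldment: Bare metal U-channel standing loose in the jig, 1.2 kg: open above and at its mouth (x = -60 mm), two flanges 124 mm long, 52 mm apart inside, 80 mm high (tops 92 mm above the bench), end plate at x = +60 mm; its 6 mm floor sticks out as a foot to x = +135 mm under the bolt. Origin: its underside, 12 mm above the bench; axes as the fixture's
- collar_mouth (a point): Centre of the mouth of the steel collar (tube 40 mm outside, 30 inside, 20 long, axis level) welded to the inside of the end plate, pointing at the channel's mouth; 100 mm inside the channel, 60 mm above the bench. x axis = from channel mouth to end plate: the way the thermometer must look
- thermometer: Infrared thermometer wand, 190 mm, 0.28 kg. Origin on its axis where handle and neck meet; x = viewing direction, z = up (display on top of the handle). Black handle x -95..0 mm, 34 wide, 44 high; grey neck x 0..70 mm, 24 x 24; black round head 28 diameter to x = 95 mm. Laid down, axis 22 mm above the support. Starts handle in the dock, axis 52 mm above the bench
- nose (a point): Centre of the lens face, 95 mm ahead of the thermometer's origin
- tail (a point): End of the handle, 95 mm behind the thermometer's origin
- neck (a point): Middle of the neck, 35 mm ahead of the thermometer's origin: where to take it in the sleeve
- handle (a point): Middle of the handle, 50 mm behind the thermometer's origin: where to take it for the reading
- spot (a point): The thermometer's measuring spot, on its axis 40 mm in front of the lens (135 mm ahead of its origin); for the reading it belongs in the collar's mouth
- dock: Grey sleeve dock fixed to the bench: base 110 x 80 x 30 mm, on it a roofed sleeve 90 mm long, inside 40 mm wide and 52 high (30 to 82 mm above the bench, roof top 87), open only at its mouth, x = -45 mm. Origin on the bench under the sleeve's middle; draw the thermometer straight out along -x, at least 85 mm, to clear it
- pad: Thin plywood board fixed to the bench, 250 mm (x) x 140 mm (y) x 4 mm thick; origin at the centre of its underside
- tube: Bystander: stub of square steel tube standing upright, 40 x 40 x 120 mm, origin at its underside; leave alone
- brush: Bystander: hand brush lying flat, 200 mm long; leave alone
- magnet: Bystander: grey welding magnet with a steel edge bar, about 85 x 82 x 18 mm, lying flat, origin at its underside; leave alone
Not all that is in view belongs to the job. There is more than one size of the dock; the one meant has the size given above. Leave any red look-alike of the thermometer alone.

How it is judged:
On the way, in this order (a step that is already met when the one before it is completed fails the run):
1. the bolt is fully home (value of joint bolt above 0.079 m), for 0.2 s.
2. the thermometer, drawn by its neck, is clear of the sleeve in the air, bolt still home (value of joint bolt above 0.079 m and distance between the grasp point and neck below 0.05 m and x of tail in the frame of dock below -0.045 m and contact force between thermometer and the fingers above 0.5 N), for 0.05 s.
3. the thermometer lies right way up, wholly on the plywood board, let go (x of nose in the frame of pad between -0.127 and 0.127 m and y of nose in the frame of pad between -0.072 and 0.072 m and x of tail in the frame of pad between -0.127 and 0.127 m and y of tail in the frame of pad between -0.072 and 0.072 m and z of thermometer in the frame of pad between 0.018 and 0.034 m and angle between thermometer's own z axis and vertical below 0.2 rad and contact force between thermometer and the fingers below 0.1 N and linear speed of thermometer below 0.03 m/s), for 0.3 s.
4. held by its handle, the thermometer's spot is within 18 mm of the collar's mouth, axis within 10 degrees of the collar's, steady for 1.5 s (distance between spot and collar_mouth below 0.018 m and angle between the x axis of thermometer and the x axis of collar_mouth, either way round below 0.175 rad and distance between the grasp point and handle below 0.055 m and contact force between thermometer and the fingers above 0.5 N and linear speed of thermometer below 0.03 m/s and angular speed of thermometer below 0.3 rad/s), for 1.5 s.
At the end, for the whole second after the job is handed in: The thermometer lies right way up (within 0.2 rad), nose and tail both over the board (within 2 mm), at rest and let go; the bolt is within 6 mm of fully home; the weldment is within 12 mm of where it started (all of step 3 and value of joint bolt above 0.079 m and distance of weldment from where it was at the start of the episode below 0.012 m); the robot touches nothing.
It fails at once if the thermometer touches the weldment (over 1.5 N) (contact force between thermometer and weldment above 1.5 N).
It fails at once if the weldment is shifted by more than 12 mm (distance of weldment from where it was at the start of the episode above 0.012 m).
It fails at once if the tube is disturbed (moved over 25 mm) (distance of tube from where it was at the start of the episode above 0.025 m).
It fails at once if the brush is disturbed (moved over 25 mm) (distance of brush from where it was at the start of the episode above 0.025 m).
It fails at once if the magnet is disturbed (moved over 25 mm) (distance of magnet from where it was at the start of the episode above 0.025 m).
It also fails if it takes over 72 s, if anything falls off the work surface, if the arm or the gripper's body presses on something with over 40 N, if the wrist force passes 120 N, or if a joint passes its speed limit or range.

### The arm

A 6-joint arm with a two-finger parallel gripper is mounted at the origin on the work surface. World frame = base frame: x ahead of the robot, y to its left, z up, the work surface at z = 0. Lengths are in m, angles in rad, forces in N, time in s.
With the tool pointing down it reaches from about 0.3 to 0.775 m from the base axis. Payload 14.6 kg.
Tool frame: the origin (TCP) lies midway between the tips of the shut fingers; the grasp point (between the pads) lies 19 mm behind it (tcp_to_grasp is the distance from the TCP to the grasp point, in m); z points along the fingers, y is the line along which they close (so a half turn about z gives the same grasp; the last joint's range is limited). The gripper opens to 94 mm and grips with 3 to 60 N. Pads are 16 mm wide; open, the fingers measure 119 mm over their backs; the gripper's body (75 mm by 177 mm) begins 78 mm behind the grasp point.
Start: joints at [1.082, 0.3, 1.521, -0, 1.321, -0.067], TCP at [0.225, 0.502, 0.205] pointing down, gripper open.
Joint ranges: [-3.03, 3.03], [-0.79, 2.21], [0.23, 2.52], [-1.04, 4.18], [0, 3.07], [-2.55, 2.55]. Speed limits (rad/s): [2.22, 2.22, 2.57, 3.14, 3.14, 3.14].

### API

Orientations are given as [roll, pitch, yaw] about the fixed x, y, z axes, in that order (R = Rz(yaw) Ry(pitch) Rx(roll)).
In Python, from station import * gives the robot as it stands.
- The arm moves only by the tool send_rows, never from a script. Its argument "motion" is a list of rows, each a list of 3 entries, a list of its own where there are three numbers: the shift along the tool's x, y, z in units of 0.03 m (1.0 is 0.03 m), then the turn, a rotation vector about the tool's x, y, z in units of 0.12 rad (1.0 is 0.12 rad), then the opening, from -1 (shut) to 1 (fully open). In form: [[[x, y, z], [rx, ry, rz], grip], ...]. A call has 1 to 12 rows; each row shifts and turns the commanded pose from where the row before left it, along the tool's axes as they then stand; what a row does not reach is not made up. A row lasts 1/10 s, in which the tool goes at most 50 mm and 8.59 degrees, less where a joint would pass 70% of its speed; a pose out of reach is approached as far as the arm can. A call with a number of a shift or a turn outside -1 to 1 is refused whole. A call with a gripper value outside its range is refused whole. The fingers move at their own pace and stop on an object; "squeeze" is the grip in N (left out, the last holds). Time passes only in rows, so rows that do not move let the fingers close. It gives the time, the measured TCP pose, the force, the opening and the grip force at its end, in the units of the state.
- get_obs(): the state, without advancing time (a new reading comes with each control period).
- camera(name): name is "side" or "top" or "wrist"; returns a dict with "pixels" (480x640x3 uint8, red, green, blue), "depth" (480x640 float32, m along the optical axis (not along the pixel's ray), 0 where there is no reading), "fx", "fy", "cx", "cy" (pixels), "rvec" (rotation vector, rad) and "tvec" (3), from world to camera coordinates, as OpenCV has them. Camera axes: x right, y down, z forward; pixel columns grow to the right and rows downward; lengths in m; the calibration is good to about 2 mm. A picture is of the moment at which its call begins.
- hand_in(): hands the job in; it is judged then, once.
The state is a dict: "time_s": time; "qpos": joint angles; "joint_vel": joint speeds; "tau": joint torques, N m; "ee_pos": TCP position; "eef_rot": TCP orientation; "force": force on the tool from outside, world axes, zero at the start; "moment": the same for the moment, N m; "grip_width": finger opening in m; "grip_force": force on a finger pad.
Only numpy, scipy, OpenCV 4.12 (cv2) and the standard library are available. Lean on these libraries where they do the work, as an engineer would, in place of code of your own. Each camera call takes 0.05 s, during which the arm holds its last target. There are 200 camera calls.

## Working session

There is one attempt and no reset: what is moved stays moved. The work goes in short steps, Python scripts to look and compute and a tool call to move; the robot and the scene stay as the last step left them, time stands still between calls to the robot, and variables do not carry over. Pictures are saved under pics/ and viewed, at most 10 in all, crops included, and the job is handed in when it is done.

Besides the shell and the picture viewer there is one more tool, called after "Call:" by a JSON object that holds its "op" and its "data". send_rows: Moves the arm, as the interface text tells. Its arguments: {"type":"object","properties":{"motion":{"type":"array"},"squeeze":{"type":"number"}},"required":["motion"]}

```bash
mkdir -p pics
cat > h.py <<'E'
from station import *
import numpy as np, cv2
from scipy.spatial.transform import Rotation as R
def cloud(c):
    d=c["depth"]; v,u=np.mgrid[0:480,0:640]
    P=np.stack([(u-c["cx"])/c["fx"]*d,(v-c["cy"])/c["fy"]*d,d],-1)
    M=R.from_rotvec(np.ravel(c["rvec"])).as_matrix()
    W=(P-np.ravel(c["tvec"]))@M
    W[d==0]=np.nan
    return W
def save(n,im): cv2.imwrite("pics/"+n,cv2.cvtColor(np.ascontiguousarray(im),cv2.COLOR_RGB2BGR))
E
python3 - <<'E'
from h import *
for n in ["top","side","wrist"]:
    c=camera(n); np.savez(""+n+".npz",**c); save(n+"0.png",c["pixels"])
    M=R.from_rotvec(np.ravel(c["rvec"])).as_matrix(); print(n,-M.T@np.ravel(c["tvec"]),c["fx"])
print(get_obs())
E
```

```text
top [0.34142409 0.0552018  1.43726597] 559.1197544606521
side [ 0.47626978 -0.76196863  1.05531444] 547.987282943216
wrist [0.15012825 0.53617739 0.38458448] 350.83747703565246
{'time_s': 0.15, 'qpos': array([ 1.08239256e+00,  3.00368110e-01,  1.52145548e+00, -3.16245833e-05,
        1.32069849e+00, -6.65911553e-02]), 'joint_vel': array([ 4.84410736e-04, -7.92167617e-04, -2.27187439e-05, -4.65045512e-04,
        5.30376552e-04,  7.16620701e-04]), 'tau': array([-1.60607783e-04, -5.31961977e+01, -3.52822208e+01,  7.07860873e-02,
        2.36075063e-02, -4.09811253e-05]), 'ee_pos': array([0.22508579, 0.50160415, 0.20499596]), 'eef_rot': array([-3.14066326e+00, -3.12798611e-05,  2.71978786e+00]), 'force': array([-0.55985003,  0.40067637, -0.30528465]), 'moment': array([-0.03181721, -0.01647217,  0.00486305]), 'grip_force': 0.0, 'grip_width': 0.09354667588754415}
```

View pics/top0.png

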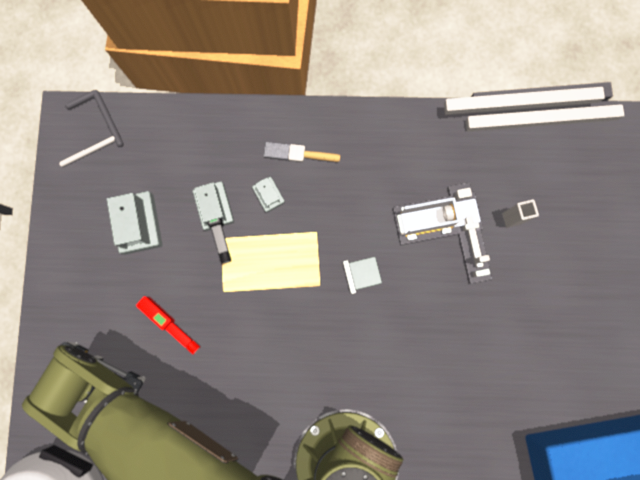

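View pics/side0.png

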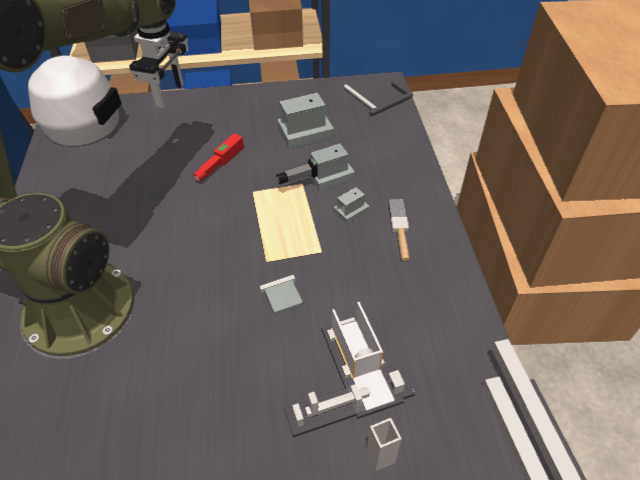

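Top view: three docks at (133,220), (212,205) and (268,194). The middle one holds the black and grey thermometer, with its mouth facing down-image. The red look-alike is at (165,325), the board at (270,262), the jig at (445,220), and the bolt runs from (482,270) up to the keeper at (462,190). I'll confirm with an enlarged crop and measure sizes.

```bash
cat > m.py <<'E'
from h import *
T={n:dict(np.load(n+".npz")) for n in["top","side"]}
W={n:cloud(T[n]) for n in T}
def rect(P): 
    r=cv2.minAreaRect((P[:,:2]*1000).astype(np.float32)); return np.round(r[0],1),np.round(r[1],1),round(r[2],1)
def sel(n,box,z0,z1):
    P=W[n].reshape(-1,3); x0,x1,y0,y1=box
    return P[(P[:,0]>x0)&(P[:,0]<x1)&(P[:,1]>y0)&(P[:,1]<y1)&(P[:,2]>z0)&(P[:,2]<z1)]
if __name__=="__main__":
    t=T["top"]["pixels"]
    a=cv2.resize(t[170:300,180:340],(800,650),interpolation=cv2.INTER_CUBIC)[:300]
    b=cv2.resize(t[175:290,385:545],(800,575),interpolation=cv2.INTER_CUBIC)
    a=cv2.resize(t[170:275,100:300],(571,300),interpolation=cv2.INTER_CUBIC)
    b=cv2.resize(t[175:290,385:545],(418,300),interpolation=cv2.INTER_CUBIC)
    s=T["side"]["pixels"]; 
    c=cv2.resize(s[300:440,280:420],(300,300),interpolation=cv2.INTER_CUBIC)
    d=cv2.resize(s[130:220,260:380],(400,300),interpolation=cv2.INTER_CUBIC)
    im=np.zeros((600,800,3),np.uint8); im[:300,:380]=cv2.resize(t[170:275,170:303],(380,300),interpolation=cv2.INTER_CUBIC); im[:300,380:798]=b; im[300:,:400]=d; im[300:,400:700]=c
    save("crop.png",im)
    for n,(u,v) in dict(bigdock=(133,220),dock=(212,200),small=(268,190),head=(222,255),neck=(217,235),pad=(270,262),weldmouth=(400,222),end=(478,270),keeper=(462,190),tabguess=(478,255),tube=(528,210)).items():
        print(n,np.round(W["top"][v,u],3))
    for n in W:
        g=W[n]
        px=T[n]["pixels"].astype(int); m=(px[...,0]>200)&(px[...,2]<190)&(px[...,1]>180)&(g[...,2]<.02)&(g[...,0]<.6)&(g[...,0]>.2)&(g[...,1]>0)&(g[...,1]<.45)
        k=cv2.morphologyEx(m.astype(np.uint8),cv2.MORPH_OPEN,np.ones((5,5))); P=g[k>0]
        print(n,"pad",rect(P),np.median(P[:,2]))
E
python3 m.py
```

```text
bigdock [0.572 0.53  0.12 ]
dock [0.633 0.349 0.083]
small [0.667 0.213 0.063]
head [0.499 0.321 0.063]
neck [0.549 0.337 0.059]
pad [0.49  0.207 0.007]
weldmouth [ 0.6   -0.125  0.02 ]
end [ 0.483 -0.324  0.013]
keeper [ 0.684 -0.279  0.038]
tabguess [ 0.519 -0.319  0.033]
tube [ 0.628 -0.431  0.075]
top pad (array([0., 0.]), array([0., 0.]), 0.0) nan
side pad (array([494.5, 203.7]), array([139.6, 249.8]), 5.2) 0.003254948881270528
  return _methods._mean(a, axis=axis, dtype=dtype,
  ret = ret.dtype.type(ret / rcount)
```

View pics/crop.png

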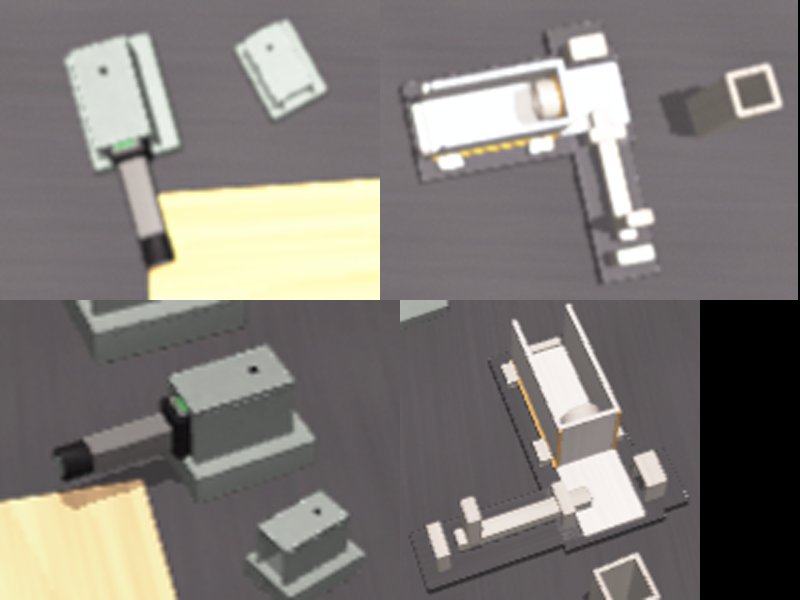

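The crop confirms it. The middle dock, crop (110,95), holds the grey-necked, black-headed thermometer with its green display up. The jig's tall tab is at top crop (640,215). Now I'll fit the poses from both views.

```bash
cat > m2.py <<'E'
from m import *
def edge(P):
    P=P[:,:2]; c=P.mean(0); return c,np.degrees(np.arctan2(*np.linalg.svd(P-c,full_matrices=False)[2][0][::-1]))
for n in W:
    print("==",n)
    for nm,box,z0,z1 in [("dock roof",(.52,.75,.28,.42),.079,.093),("dock base",(.5,.75,.25,.45),.025,.036),("bigroof",(.5,.7,.44,.65),.1,.14),
      ("flangetops",(.5,.75,-.27,-.06),.086,.098),("weld all",(.5,.75,-.27,-.06),.04,.098),("tab",(.45,.62,-.37,-.26),.06,.1),("tabtop",(.45,.62,-.37,-.26),.08,.092),("bolt+bridges",(.45,.75,-.37,-.24),.03,.05),
      ("neck/head",(.46,.58,.28,.38),.035,.08),("neck top",(.52,.555,.28,.38),.055,.075),("bench",(.3,.45,-.2,.0),-.02,.02),("plate",(.45,.75,-.37,-.05),.006,.016),("magnet",(.35,.55,-.1,.1),.01,.06),("tube",(.55,.7,-.5,-.38),.1,.14)]:
        P=sel(n,box,z0,z1)
        if len(P)>8: print(nm,len(P),*rect(P),"z med/max",np.round([np.median(P[:,2]),P[:,2].max()],4),"mean/dir",np.round(edge(P)[0],4),round(edge(P)[1],1))
E
python3 m2.py
```

```text
== top
dock roof 725 [624.7 356.4] [99.4 51.1] 18.4 z med/max [0.0863 0.093 ] mean/dir [0.628  0.3573] -162.1
dock base 348 [633.1 358.7] [110.5  80. ] 18.5 z med/max [0.0295 0.0359] mean/dir [0.6329 0.3464] 173.9
bigroof 1357 [577.  554.6] [120.3  67.5] 14.2 z med/max [0.1137 0.1218] mean/dir [0.5764 0.5534] -166.2
flangetops 238 [ 609.9 -192.7] [ 60.8 125.4] 12.4 z med/max [0.0914 0.0974] mean/dir [ 0.6126 -0.2039] 100.7
weld all 740 [ 624.6 -203.5] [ 85.5 152.6] 12.5 z med/max [0.0772 0.0974] mean/dir [ 0.6145 -0.2091] 102.8
tab 78 [ 548.8 -297.9] [114.4  25.4] 27.3 z med/max [0.0821 0.0914] mean/dir [ 0.5063 -0.3174] -140.1
tabtop 51 [ 506.  -319.8] [13.7 24.3] 12.0 z med/max [0.0842 0.0914] mean/dir [ 0.5056 -0.3203] 100.1
bolt+bridges 537 [ 573.5 -283.8] [222.1  78. ] 12.8 z med/max [0.0388 0.0494] mean/dir [ 0.5764 -0.3031] -167.3
neck/head 468 [536.1 328.1] [112.1  37.9] 24.8 z med/max [0.063  0.0798] mean/dir [0.5334 0.3267] -159.3
neck top 140 [537.9 329. ] [42.1 24.5] 18.1 z med/max [0.0639 0.0711] mean/dir [0.5374 0.328 ] -150.4
bench 4630 [ 375. -100.] [150.  199.9] 0.0 
[... 1141 characters left out ...]
. ] [222.6  80.3] 12.5 z med/max [0.0382 0.0499] mean/dir [ 0.5809 -0.3018] -163.8
neck/head 443 [537.5 323. ] [113.3  40.3] 26.3 z med/max [0.0606 0.0769] mean/dir [0.5344 0.3201] -159.9
neck top 106 [538.1 325.3] [38.3 31.1] 8.5 z med/max [0.0625 0.0672] mean/dir [0.5373 0.3236] -144.3
bench 5266 [ 375. -100.] [200.  149.9] 90.0 z med/max [-0.0002  0.02  ] mean/dir [ 0.3751 -0.1051] -90.8
plate 2944 [ 587.4 -208.4] [273.6 316.3] 0.0 z med/max [0.0118 0.016 ] mean/dir [ 0.574  -0.2774] -108.9
magnet 979 [466.3 -35.1] [86.1 86.1] 12.3 z med/max [0.0172 0.0236] mean/dir [ 0.4675 -0.0355] -74.0
tube 421 [ 621.7 -417.2] [41.1 41.4] 15.4 z med/max [0.1163 0.1237] mean/dir [ 0.6214 -0.4178] -82.3
```

Measured from both views:
- **Dock:** yaw 18°, centre (0.629, 0.356).
- **Jig:** origin (0.610, -0.192), its x axis at -77.7°.
- **Tab:** (0.506, -0.320).
- **Board:** centre (0.4945, 0.204), yaw 95.2°.

First move: turn by -53.5° and go towards the tab.

Call:
{"op": "send_rows", "data": {"motion": [[[0,0,0],[0,0,0.97],1],[[0,0,0],[0,0,0.97],1],[[0,0,0],[0,0,0.97],1],[[0,0,0],[0,0,0.97],1],[[0,0,0],[0,0,0.97],1],[[0,0,0],[0,0,0.97],1],[[0,0,0],[0,0,0.97],1],[[0,0,0],[0,0,0.97],1],[[-0.96,0.11,0],[0,0,0],1],[[-0.96,0.11,0],[0,0,0],1],[[-0.96,0.11,0],[0,0,0],1],[[-0.96,0.11,0],[0,0,0],1]]}}

```text
time_s: 1.35
ee_pos: [0.2631, 0.391, 0.2052]
eef_rot: [-3.141, 0.0, 1.789]
force: [0.6, 0.1, 0.5]
grip_width: 0.0943
grip_force: 0.0
```

Call:
{"op": "send_rows", "data": {"motion": [[[-0.96,0.11,0],[0,0,0],1],[[-0.96,0.11,0],[0,0,0],1],[[-0.96,0.11,0],[0,0,0],1],[[-0.96,0.11,0],[0,0,0],1],[[-0.96,0.11,0],[0,0,0],1],[[-0.96,0.11,0],[0,0,0],1],[[-0.96,0.11,0],[0,0,0],1],[[-0.96,0.11,0],[0,0,0],1],[[-0.96,0.11,0],[0,0,0],1],[[-0.96,0.11,0],[0,0,0],1],[[-0.96,0.11,0],[0,0,0],1],[[-0.96,0.11,0],[0,0,0],1]]}}

```text
time_s: 2.55
ee_pos: [0.3764, 0.0621, 0.2054]
eef_rot: [3.142, -0.0, 1.789]
force: [0.8, -0.2, -0.1]
grip_width: 0.094
grip_force: 0.0
```

Call:
{"op": "send_rows", "data": {"motion": [[[-0.96,0.11,0],[0,0,0],1],[[-0.96,0.11,0],[0,0,0],1],[[-0.96,0.11,0],[0,0,0],1],[[-0.96,0.11,0],[0,0,0],1],[[-0.96,0.11,0],[0,0,0],1],[[-0.96,0.11,0],[0,0,0],1],[[-0.96,0.11,0],[0,0,0],1],[[-0.96,0.11,0],[0,0,0],1],[[-0.96,0.11,0],[0,0,0],1],[[0,0,0],[0,0,0],1]]}}

```text
time_s: 3.55
ee_pos: [0.4616, -0.1857, 0.2048]
eef_rot: [-3.141, -0.0, 1.786]
force: [-0.4, -0.1, -0.2]
grip_width: 0.0939
grip_force: 0.0
```

Call:
{"op": "send_rows", "data": {"motion": [[[-0.94,0.1,0],[0,0,0],1],[[-0.94,0.1,0],[0,0,0],1],[[-0.94,0.1,0],[0,0,0],1],[[-0.94,0.1,0],[0,0,0],1],[[-0.94,0.1,0],[0,0,0],1],[[0,0,0],[0,0,0],1],[[0,0,0],[0,0,0],1]]}}

```text
time_s: 4.25
ee_pos: [0.5062, -0.3173, 0.2049]
eef_rot: [-3.141, -0.001, 1.788]
force: [-0.4, -0.7, -0.4]
grip_width: 0.0939
grip_force: 0.0
```

```bash
cat > w.py <<'E'
from m import *
import sys
c=camera("wrist"); W["w"]=cloud(c); T["w"]=c
c2=camera("side"); W["s2"]=cloud(c2)
E
python3 - <<'E'
from w import *
np.savez("wr1.npz",**c); save("wrist1.png",c["pixels"])
for n in["w","s2"]:
  for z0,z1 in[(.078,.095),(.055,.075)]:
    P=sel(n,(.45,.545,-.36,-.29),z0,z1)
    if len(P)>8: print(n,z0,len(P),*rect(P),np.median(P[:,2]))
print(get_obs()["ee_pos"])
E
```

```text
w 0.078 411 [ 508.1 -320.1] [13.5 23.3] 12.2 0.08479429359718134
w 0.055 72 [ 505.8 -310.4] [13.9  3.3] 12.2 0.06642768732137236
s2 0.078 97 [ 506.2 -322.2] [14.1 24.7] 13.1 0.08399062878161112
s2 0.055 39 [ 503.3 -328.8] [ 9.8 21.3] 48.8 0.0646569238732665
[ 0.50631637 -0.31679041  0.20547259]
```

View pics/wrist1.png

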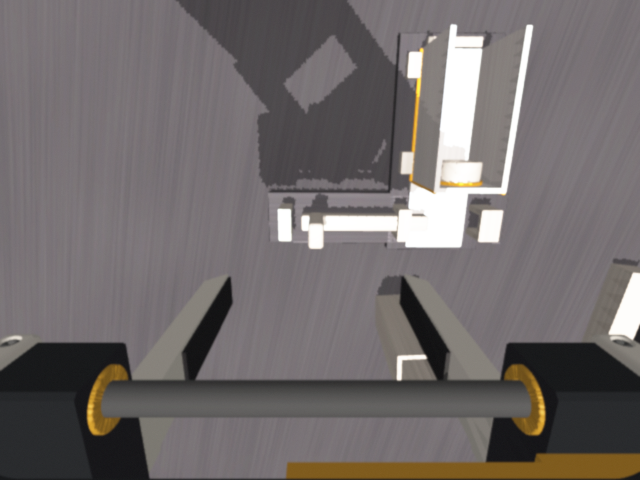

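Wrist view: the tab top is at (316,228), between the fingers, with the guide at (284,225), the keeper at (405,225) and the tube at (412,370), well off to the side. I'll descend and grip.

Call:
{"op": "send_rows", "data": {"motion": [[[-0.13,0,0.8],[0,0,0],1],[[0,0,0.8],[0,0,0],1],[[0,0,0.8],[0,0,0],1],[[0,0,0.8],[0,0,0],1],[[0,0,0.8],[0,0,0],1],[[0,0,0.6],[0,0,0],1],[[0,0,0.4],[0,0,0],1],[[0,0,0],[0,0,0],-1],[[0,0,0],[0,0,0],-1],[[0,0,0],[0,0,0],-1],[[0,0,0],[0,0,0],-1],[[0,0,0],[0,0,0],-1]], "squeeze": 25}}

```text
time_s: 5.55
ee_pos: [0.5074, -0.3218, 0.056]
eef_rot: [3.141, 0.001, 1.789]
force: [0.3, 0.7, 0.2]
grip_width: 0.0571
grip_force: 0.0
```

Call:
{"op": "send_rows", "data": {"motion": [[[0,0,0],[0,0,0],-1],[[0,0,0],[0,0,0],-1],[[0,0.1,0],[0,0,0],-1],[[0,0.2,0],[0,0,0],-1],[[0,0.2,0],[0,0,0],-1],[[0,0.2,0],[0,0,0],-1]]}}

```text
time_s: 6.15
ee_pos: [0.5283, -0.3171, 0.0555]
eef_rot: [-3.141, 0.0, 1.789]
force: [-1.6, -2.2, 0.5]
grip_width: 0.014
grip_force: 25.0
```

Call:
{"op": "send_rows", "data": {"motion": [[[0,0.3,0],[0,0,0],-1],[[0,0.3,0],[0,0,0],-1],[[0,0.3,0],[0,0,0],-1],[[0,0.1,0],[0,0,0],-1],[[0,0,0],[0,0,0],-1]]}}

```text
time_s: 6.65
ee_pos: [0.5584, -0.3106, 0.0555]
eef_rot: [3.14, 0.001, 1.789]
force: [3.7, -5.2, -0.6]
grip_width: 0.0139
grip_force: 25.0
```

Call:
{"op": "send_rows", "data": {"motion": [[[0,0.1,0],[0,0,0],-1],[[0,0.1,0],[0,0,0],-1],[[0,0.1,0],[0,0,0],-1],[[0,0,0],[0,0,0],-1]]}}

```text
time_s: 7.05
ee_pos: [0.5668, -0.3088, 0.0555]
eef_rot: [3.141, 0.001, 1.789]
force: [1.6, -5.5, -1.2]
grip_width: 0.0137
grip_force: 25.0
```

Call:
{"op": "send_rows", "data": {"motion": [[[0,0.1,0],[0,0,0],-1],[[0,0.1,0],[0,0,0],-1],[[0,0.1,0],[0,0,0],-1],[[0,0,0],[0,0,0],-1]]}}

```text
time_s: 7.45
ee_pos: [0.5741, -0.3072, 0.0555]
eef_rot: [-3.139, -0.0, 1.788]
force: [-10.2, -5.8, 4.8]
grip_width: 0.0139
grip_force: 25.0
```

Call:
{"op": "send_rows", "data": {"motion": [[[0,0.1,0],[0,0,0],-1],[[0,0.1,0],[0,0,0],-1],[[0,0,0],[0,0,0],-1]]}}

```text
time_s: 7.75
ee_pos: [0.5753, -0.3069, 0.0553]
eef_rot: [-3.129, -0.003, 1.787]
force: [-49.7, -8.3, 22.5]
grip_width: 0.016
grip_force: 25.0
```

Hard end met after 69 mm of travel, which is within the expected 55–85 mm. I'll relax, release, rise and check the bolt.

Call:
{"op": "send_rows", "data": {"motion": [[[0,-0.2,0],[0,0,0],-1],[[0,0,0],[0,0,0],0],[[0,0,0],[0,0,0],0],[[0,0,0],[0,0,0],0],[[0,0,-0.8],[0,0,0],0],[[0,0,-1],[0,0,0],0],[[0,0,-1],[0,0,0],0],[[0,0,-1],[0,0,0],1],[[0,0,-1],[0,0,0],1],[[0,0,0],[0,0,0],1]]}}

```text
time_s: 8.75
ee_pos: [0.5763, -0.3069, 0.2041]
eef_rot: [3.136, 0.005, 1.789]
force: [0.2, -0.7, 0.2]
grip_width: 0.0678
grip_force: 0.0
```

Run:
```python
from w import *
for n in["w","s2"]:
    P=sel(n,(.52,.64,-.33,-.29),.078,.095)
    if len(P)>8: print(n,len(P),*rect(P))
    P=sel(n,(.5,.75,-.27,-.06),.086,.098)
    if len(P)>8: print(n,len(P),*rect(P))
# thermometer axis from the earlier views
a=np.radians(18.1); u=np.array([np.cos(a),np.sin(a)]); v=np.array([-u[1],u[0]])
for n in["top","s2"]:
    P=sel(n,(.46,.6,.27,.38),.045,.08); q=P[:,:2]-[.6287,.356]
    s=q@u; t=q@v; print(n,"nose",np.percentile(s,[0,1,2]),"fit")
    for lo,hi in[(-.15,-.13),(-.12,-.09),(-.09,-.07),(-.07,-.045)]:
        m=(s>lo)&(s<hi); print(lo,m.sum(),np.round([t[m].min(),t[m].max(),np.percentile(P[m,2],95)],4))
print(get_obs()["ee_pos"])
```

```text
w 415 [ 574.3 -306.1] [13.5 23.7] 12.5
w 2653 [ 612.3 -193.8] [ 60.9 125.9] 11.8
s2 89 [ 572.7 -309.5] [13.9 24.2] 17.2
s2 177 [ 616.1 -222.2] [61.  72.2] 12.6
top nose [-0.15253993 -0.15175214 -0.15109689] fit
-0.15 90 [-0.0118  0.016   0.0691]
-0.12 123 [-0.01    0.0148  0.0693]
-0.09 79 [-0.0099  0.0148  0.0674]
-0.07 139 [-0.0147  0.0248  0.0778]
s2 nose [-0.14646388 -0.1407871  -0.1384783 ] fit
-0.15 33 [-0.016   0.0103  0.0666]
-0.12 116 [-0.0158  0.0116  0.0654]
-0.09 75 [-0.0163  0.0124  0.0652]
-0.07 135 [-0.0253  0.0216  0.0751]
[ 0.57498673 -0.3063574   0.19940476]
```

Run:
```python
from w import *
a=np.radians(12.3); y=np.array([np.cos(a),np.sin(a)]); x=np.array([y[1],-y[0]]); o=np.array([.6105,-.192])
for n in["top","w","s2","side"]:
    P=W[n].reshape(-1,3); P=P[~np.isnan(P[:,0])]; q=P[:,:2]-o; m=(abs(q@x-.105)<.006)
    s=(q@y)[m]; z=P[m,2]
    print(n,[(round(b*1000),round(float(np.median(z[(s>=b)&(s<b+.008)]))*1000)) for b in np.arange(-.17,.09,.008) if ((s>=b)&(s<b+.008)).sum()>2])
```

```text
top [(-170, 40), (-162, 44), (-154, 11), (-146, 34), (-138, 82), (-130, 82), (-122, 35), (-114, 37), (-106, 34), (-98, 35), (-90, 34), (-82, 36), (-74, 36), (-66, 37), (-58, 34), (-50, 41), (-42, 42), (-34, 35), (-26, 34), (-18, 35), (-10, 18), (-2, 17), (6, 18), (14, 18), (22, 17), (30, 16), (38, 42), (46, 43), (54, 42), (62, 12), (70, 11), (78, 0), (86, -2)]
w [(-170, 44), (-162, 44), (-154, 13), (-146, 12), (-138, 311), (-130, 13), (-122, 12), (-114, 12), (-106, 12), (-98, 276), (-90, 12), (-82, 12), (-74, 36), (-66, 85), (-58, 85), (-50, 37), (-42, 44), (-34, 36), (-26, 269), (-18, 36), (-10, 36), (-2, 36), (6, 36), (14, 36), (22, 37), (30, 37), (38, 44), (46, 44), (54, 45), (62, 13), (70, 12), (78, 0), (86, 0)]
s2 [(-170, 39), (-162, 43), (-154, 14), (-146, 474), (-138, 475), (-130, 339), (-122, 338), (-114, 232), (-106, 342), (-98, 439), (-90, 497), (-82, 499), (-74, 83), (-66, 504), (-58, 504), (-50, 502), (-42, 500), (-34, 496), (-26, 252), (-18, 321), (-10, 452), (-2, 332), (6, 337), (14, 337), (22, 336), (30, 38), (38, 44), (46, 44), (54, 44), (62, 11), (70, 11), (78, -1), (86, 0)]
side [(-170, 41), (-162, 44), (-154, 12), (-146, 34), (-138, 80), (-130, 84), (-122, 36), (-114, 35), (-106, 35), (-98, 35), (-90, 35), (-82, 35), (-74, 35), (-66, 34), (-58, 36), (-50, 42), (-42, 43), (-34, 36), (-26, 35), (-18, 35), (-10, 18), (-2, 18), (6, 17), (14, 18), (22, 18), (30, 14), (38, 42), (46, 44), (54, 42), (62, 11), (70, 11), (78, -1), (86, -1)]
```

The bolt bar now spans y = -74 to +56 mm and fills the keeper, so it is home. On to the thermometer's neck.

Call:
{"op": "send_rows", "data": {"motion": [[[0.95,0.16,0],[0,0,0],1],[[0.95,0.16,0],[0,0,0],1],[[0.95,0.16,0],[0,0,0],1],[[0.95,0.16,0],[0,0,0],1],[[0.95,0.16,0],[0,0,0],1],[[0.95,0.16,0],[0,0,0],1],[[0.95,0.16,0],[0,0,0],1],[[0.95,0.16,0],[0,0,0],1],[[0.95,0.16,0],[0,0,0],1],[[0.95,0.16,0],[0,0,0],1],[[0.95,0.16,0],[0,0,0],1]]}}

```text
time_s: 10.05
ee_pos: [0.5579, 0.0121, 0.1982]
eef_rot: [-3.14, -0.001, 1.789]
force: [0.8, 0.1, 0.0]
grip_width: 0.0939
grip_force: 0.0
```

Call:
{"op": "send_rows", "data": {"motion": [[[0.95,0.16,0],[0,0,0],1],[[0.95,0.16,0],[0,0,0],1],[[0.95,0.16,0],[0,0,0],1],[[0.95,0.16,0],[0,0,0],1],[[0.95,0.16,0],[0,0,0],1],[[0.95,0.16,0],[0,0,0],1],[[0.95,0.16,0],[0,0,0],1],[[0.95,0.16,0],[0,0,0],1],[[0.95,0.16,0],[0,0,0],1],[[0.95,0.16,0],[0,0,0],1],[[0.95,0.16,0],[0,0,0],1]]}}

```text
time_s: 11.15
ee_pos: [0.5417, 0.3294, 0.198]
eef_rot: [-3.14, 0.001, 1.789]
force: [-0.1, -1.0, 0.3]
grip_width: 0.0942
grip_force: 0.0
```

Call:
{"op": "send_rows", "data": {"motion": [[[0,0,0],[0,0,1],1],[[0,0,0],[0,0,1],1],[[0,0,0],[0,0,1],1],[[0,0,0],[0,0,1],1],[[0,0,0],[0,0,1],1],[[0,0,0],[0,0,1],1],[[0,0,0],[0,0,1],1],[[0,0,0],[0,0,1],1],[[0,0,0],[0,0,1],1],[[0,0,0],[0,0,1],1],[[0,0,0],[0,0,1],1],[[0,0,0],[0,0,1],1]]}}

```text
time_s: 12.35
ee_pos: [0.5419, 0.3282, 0.1979]
eef_rot: [3.141, 0.002, 0.344]
force: [-0.7, -1.0, -0.5]
grip_width: 0.0938
grip_force: 0.0
```

Call:
{"op": "send_rows", "data": {"motion": [[[0,0,0],[0,0,0.28],1],[[0,0,0],[0,0,0],1]]}}

```text
time_s: 12.55
ee_pos: [0.5419, 0.3282, 0.1981]
eef_rot: [3.141, 0.002, 0.315]
force: [0.4, 0.9, -0.8]
grip_width: 0.0941
grip_force: 0.0
```

Run:
```python
from w import *
save("wrist2.png",c["pixels"])
a=.316; u=np.array([np.cos(a),np.sin(a)]); v=np.array([-u[1],u[0]])
P=sel("w",(.45,.6,.25,.4),.045,.085); q=P[:,:2]-get_obs()["ee_pos"][:2]; s=q@u;t=q@v
print(get_obs()["ee_pos"],s.min())
for b in np.arange(-.08,.06,.01):
    m=(s>b)&(s<b+.01)&(abs(t)<.03)
    if m.sum()>3: print(round(b,3),m.sum(),np.round([*np.percentile(t[m],[2,98]),np.percentile(P[m,2],90)],4))
P=sel("w",(.52,.75,.28,.42),.079,.093); print(rect(P))
```

```text
[0.54201645 0.32826985 0.19857587] -0.05770346208788317
-0.06 186 [-0.0124  0.0144  0.0661]
-0.05 270 [-0.0124  0.0143  0.066 ]
-0.04 267 [-0.0123  0.0141  0.0658]
-0.03 257 [-0.0111  0.0128  0.0648]
-0.02 265 [-0.011   0.0126  0.0649]
-0.01 272 [-0.0109  0.0125  0.065 ]
-0.0 266 [-0.0108  0.0123  0.065 ]
0.01 284 [-0.0107  0.0122  0.0651]
0.02 285 [-0.0107  0.012   0.065 ]
0.03 260 [-0.0129  0.0148  0.0733]
0.04 344 [-0.0154  0.0175  0.0754]
(array([631.2, 357.6]), array([89.1, 50.2]), 18.2)
```

View pics/wrist2.png

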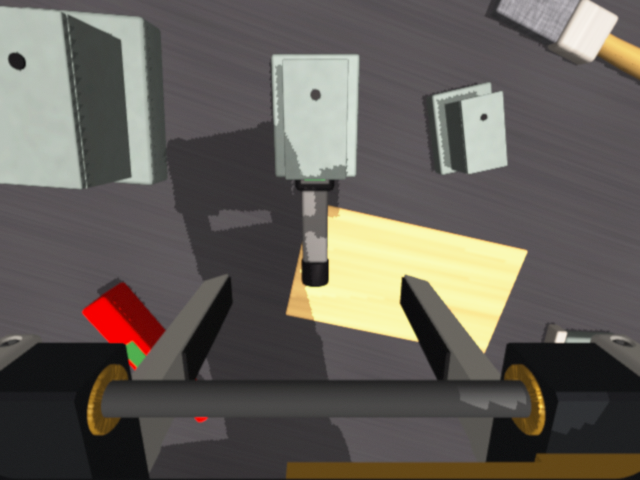

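Wrist view: dock at (315,118), neck (315,225) centred between the fingers, head at (315,272). I'll descend and grip the neck.

Call:
{"op": "send_rows", "data": {"motion": [[[0.07,0,0.9],[0,0,0],1],[[0,0,0.9],[0,0,0],1],[[0,0,0.9],[0,0,0],1],[[0,0,0.9],[0,0,0],1],[[0,0,0.9],[0,0,0],1],[[0,0,0.6],[0,0,0],1],[[0,0,0.35],[0,0,0],1],[[0,0,0],[0,0,0],0],[[0,0,0],[0,0,0],-1],[[0,0,0],[0,0,0],-1],[[0,0,0],[0,0,0],-1],[[0,0,0],[0,0,0],-1]], "squeeze": 35}}

```text
time_s: 13.85
ee_pos: [0.5445, 0.3291, 0.0366]
eef_rot: [-3.141, -0.001, 0.315]
force: [0.6, -0.2, -0.3]
grip_width: 0.0573
grip_force: 0.0
```

Call:
{"op": "send_rows", "data": {"motion": [[[0,0,0],[0,0,0],-1],[[0,0,-0.1],[0,0,0],-1],[[-0.2,0,0],[0,0,0],-1],[[-0.4,0,0],[0,0,0],-1]]}}

```text
time_s: 14.25
ee_pos: [0.527, 0.3233, 0.039]
eef_rot: [-3.142, -0.0, 0.315]
force: [-0.2, -0.7, -0.6]
grip_width: 0.0255
grip_force: 0.0
```

The fingers hadn't closed yet when I drew back. I'll return, grip, and then draw.

Call:
{"op": "send_rows", "data": {"motion": [[[0,0,0],[0,0,0],0],[[0,0,0],[0,0,0],0],[[0.3,0,0.05],[0,0,0],0],[[0.27,0,0],[0,0,0],-1],[[0,0,0],[0,0,0],-1],[[0,0,0],[0,0,0],-1],[[0,0,0],[0,0,0],-1],[[0,0,0],[0,0,0],-1],[[0,0,0],[0,0,0],-1]]}}

```text
time_s: 15.15
ee_pos: [0.5431, 0.3286, 0.0373]
eef_rot: [3.142, 0.001, 0.315]
force: [-0.4, -0.2, -1.8]
grip_width: 0.0235
grip_force: 34.9
```

Call:
{"op": "send_rows", "data": {"motion": [[[0,0,-0.08],[0,0,0],-1],[[-0.3,0,0],[0,0,0],-1],[[-0.5,0,0],[0,0,0],-1],[[-0.6,0,0],[0,0,0],-1],[[-0.6,0,0],[0,0,0],-1],[[-0.6,0,0],[0,0,0],-1],[[-0.6,0,0],[0,0,0],-1],[[-0.5,0,0],[0,0,0],-1],[[-0.2,0,0],[0,0,0],-1],[[0,0,0],[0,0,0],-1],[[0,0,0],[0,0,0],-1]]}}

```text
time_s: 16.25
ee_pos: [0.4326, 0.2926, 0.0401]
eef_rot: [-3.141, -0.001, 0.315]
force: [-0.2, -0.6, -2.6]
grip_width: 0.0244
grip_force: 34.9
```

Run:
```python
from w import *
save("wrist3.png",c["pixels"]); save("side3.png",cv2.resize(c2["pixels"][100:280,200:440],(800,600)))
```

```text
(no output)
```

View pics/side3.png

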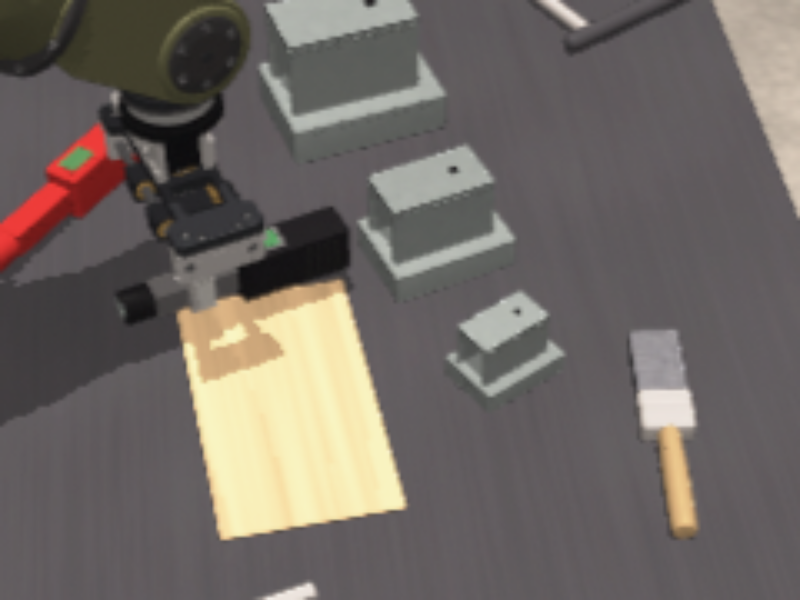

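The side view shows the thermometer clear of the sleeve, level and held by the neck, at (205,280) in the crop. I'll lift, carry it over the board and turn.

Call:
{"op": "send_rows", "data": {"motion": [[[0,0,-0.7],[0,0,0],-1],[[0,0,-0.8],[0,0,0],-1],[[0,0,-0.8],[0,0,0],-1],[[0,0,-0.4],[0,0,0],-1],[[0.13,0.4,0],[0,0,0],-1],[[0.13,0.8,0],[0,0,0],-1],[[0.13,0.8,0],[0,0,0],-1],[[0.13,0.8,0],[0,0,0],-1],[[0.13,0.8,0],[0,0,0],-1],[[0.13,0.6,0],[0,0,0],-1],[[0,0.4,0],[0,0,0],-1],[[0,0,0],[0,0,0],-1]]}}

```text
time_s: 17.55
ee_pos: [0.4972, 0.167, 0.1198]
eef_rot: [3.142, 0.002, 0.313]
force: [0.0, 1.8, -2.3]
grip_width: 0.0236
grip_force: 34.9
```

Call:
{"op": "send_rows", "data": {"motion": [[[0,0,0],[0,0,-0.6],-1],[[0,0,0],[0,0,-1],-1],[[0,0,0],[0,0,-1],-1],[[0,0,0],[0,0,-1],-1],[[0,0,0],[0,0,-1],-1],[[0,0,0],[0,0,-1],-1],[[0,0,0],[0,0,-1],-1],[[0,0,0],[0,0,-1],-1],[[0,0,0],[0,0,-1],-1],[[0,0,0],[0,0,-1],-1],[[0,0,0],[0,0,-1],-1],[[0,0,0],[0,0,-0.6],-1]]}}

```text
time_s: 18.75
ee_pos: [0.4967, 0.1691, 0.1204]
eef_rot: [-3.141, 0.0, 1.665]
force: [0.4, 0.5, -2.3]
grip_width: 0.0237
grip_force: 34.9
```

Call:
{"op": "send_rows", "data": {"motion": [[[0,0,0],[0,0,0],-1],[[0,0,0],[0,0,0],-1]]}}

```text
time_s: 18.95
ee_pos: [0.4969, 0.1688, 0.1206]
eef_rot: [-3.141, 0.0, 1.657]
force: [0.5, 1.1, -1.1]
grip_width: 0.0237
grip_force: 34.9
```

Run:
```python
from w import *
p=get_obs()["ee_pos"]; print(p,get_obs()["eef_rot"])
# undersides from side view: thermometer handle side points
a=get_obs()["eef_rot"][2]; u=np.array([np.cos(a),np.sin(a)]); v=np.array([-u[1],u[0]])
for n in["w","s2"]:
    P=W[n].reshape(-1,3); P=P[P[:,2]>.06]; q=P[:,:2]-p[:2]; s=q@u;t=q@v
    for b in np.arange(-.08,.16,.02):
        m=(s>b)&(s<b+.02)&(abs(t)<.03)&(P[:,2]<.16)
        if m.sum()>3: print(n,round(b,2),m.sum(),np.round([*np.percentile(t[m],[2,98]),*np.percentile(P[m,2],[2,98])],4))
```

```text
[0.49703542 0.16867228 0.12072441] [-3.14152277e+00  3.77904634e-05  1.65755036e+00]
w -0.08 8 [-0.0033  0.0018  0.1479  0.1492]
w -0.06 31 [-0.0153  0.0116  0.1344  0.1501]
w -0.04 1384 [-0.0132  0.0106  0.1409  0.149 ]
w -0.02 1773 [-0.0129  0.0107  0.1456  0.1507]
w 0.0 3451 [-0.0237  0.0215  0.1271  0.159 ]
w 0.02 1990 [-0.015   0.0138  0.146   0.1586]
w 0.04 3596 [-0.0167  0.0154  0.1549  0.1598]
w 0.06 4106 [-0.0165  0.0156  0.1548  0.1597]
w 0.08 4732 [-0.0165  0.0158  0.1546  0.159 ]
w 0.1 5407 [-0.0164  0.0161  0.1543  0.159 ]
w 0.12 2214 [-0.0158  0.0156  0.1542  0.1589]
s2 -0.08 73 [-0.0123  0.0114  0.1249  0.1498]
s2 -0.06 80 [-0.0117  0.0133  0.1355  0.151 ]
s2 -0.04 68 [-0.011   0.0122  0.1325  0.1495]
s2 -0.02 169 [-0.0224  0.0239  0.1226  0.1592]
s2 0.0 61 [-0.0112  0.0246  0.136   0.1536]
s2 0.02 87 [-0.0145  0.008   0.1407  0.1586]
s2 0.04 17 [-0.0156  0.004   0.1522  0.1599]
s2 0.06 29 [-0.015   0.0036  0.153   0.1597]
```

The thermometer is level, with its underside about 0.1145 above the bench. I'll lower it 109 mm onto the board.

Call:
{"op": "send_rows", "data": {"motion": [[[0,0,0.6],[0,0,0],-1],[[0,0,0.8],[0,0,0],-1],[[0,0,0.8],[0,0,0],-1],[[0,0,0.7],[0,0,0],-1],[[0,0,0.4],[0,0,0],-1],[[0,0,0.2],[0,0,0],-1],[[0,0,0.05],[0,0,0],-1],[[0,0,0],[0,0,0],-1],[[0,0,0],[0,0,0],-1]]}}

```text
time_s: 19.95
ee_pos: [0.4976, 0.1686, 0.0152]
eef_rot: [3.14, -0.0, 1.659]
force: [-0.9, -0.9, -1.6]
grip_width: 0.0238
grip_force: 34.9
```

Call:
{"op": "send_rows", "data": {"motion": [[[0,0,0.08],[0,0,0],-1],[[0,0,0],[0,0,0],-1],[[0,0,0.04],[0,0,0],-1],[[0,0,0],[0,0,0],-1]]}}

```text
time_s: 20.35
ee_pos: [0.4973, 0.1685, 0.011]
eef_rot: [3.141, -0.0, 1.659]
force: [-0.9, -0.4, 1.4]
grip_width: 0.0237
grip_force: 34.9
```

It has touched the board. Release, wait, rise, and shift over the handle.

Call:
{"op": "send_rows", "data": {"motion": [[[0,0,0],[0,0,0],0],[[0,0,0],[0,0,0],0.5],[[0,0,0],[0,0,0],1],[[0,0,0],[0,0,0],1],[[0,0,-0.5],[0,0,0],1],[[0,0,-0.9],[0,0,0],1],[[0,0,-0.9],[0,0,0],1],[[0,0,-0.9],[0,0,0],1],[[0,0,-0.9],[0,0,0],1],[[0,0,-0.9],[0,0,0],1],[[0,0,0],[0,0,0],1],[[0,0,0],[0,0,0],1]]}}

```text
time_s: 21.55
ee_pos: [0.4971, 0.1685, 0.1606]
eef_rot: [3.141, -0.0, 1.659]
force: [0.2, -0.4, -0.8]
grip_width: 0.0941
grip_force: 0.0
```

```bash
cat > th.py <<'E'
from w import *
o=get_obs(); p=o["ee_pos"]; a=o["eef_rot"][2]; print(p,o["eef_rot"])
u=np.array([np.cos(a),np.sin(a)]); v=np.array([-u[1],u[0]])
for n in["w","s2"]:
    P=sel(n,(.38,.62,.05,.35),.014,.06); q=P[:,:2]-p[:2]; s=q@u;t=q@v; k=abs(t)<.04
    if k.sum()<10: continue
    print(n,"nose/tail s",s[k].min(),s[k].max())
    for b in np.arange(-.08,.16,.03):
        m=(s>b)&(s<b+.03)&k
        if m.sum()>3: print(round(b,2),m.sum(),np.round([*np.percentile(t[m],[2,98]),np.percentile(P[m,2],95)],4))
E
python3 - <<'E'
from th import *
save("wrist4.png",c["pixels"])
E
```

```text
[0.49664874 0.16834746 0.15957841] [-3.13981958e+00  2.89621514e-04  1.65900644e+00]
w nose/tail s -0.06072614032400555 0.12930022167485025
-0.08 275 [-0.0156  0.0108  0.0405]
-0.05 837 [-0.0147  0.0101  0.0402]
-0.02 824 [-0.013   0.0095  0.0394]
0.01 932 [-0.0156  0.012   0.0482]
0.04 1505 [-0.0178  0.0149  0.0504]
0.07 1679 [-0.0174  0.0153  0.0496]
0.1 1686 [-0.017   0.0155  0.0494]
s2 nose/tail s -0.06554369569259273 0.12717886365395772
-0.08 97 [-0.0126  0.0126  0.0401]
-0.05 93 [-0.0114  0.012   0.0402]
-0.02 91 [-0.0114  0.012   0.04  ]
0.01 150 [-0.0152  0.0169  0.0491]
0.04 121 [-0.0153  0.0176  0.0514]
0.07 114 [-0.0149  0.0186  0.0501]
0.1 93 [-0.0149  0.0187  0.05  ]
```

View pics/wrist4.png

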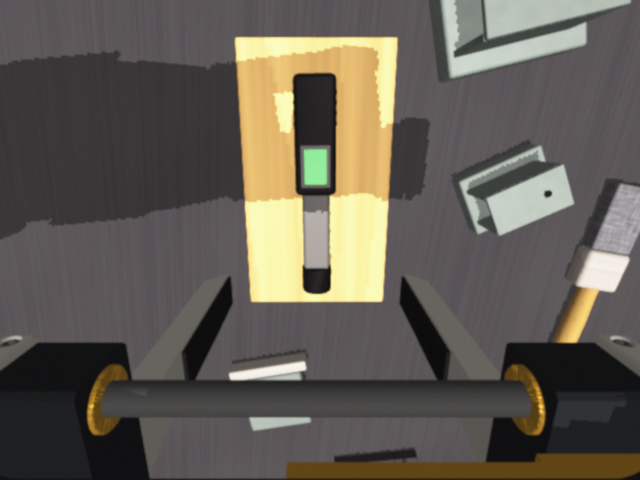

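The picture shows it right way up and wholly on the board: nose at (316,285), tail at (315,75), board rows 38–300. Now I'll take it by the handle.

Call:
{"op": "send_rows", "data": {"motion": [[[0.7,0,0],[0,0,0],1],[[0.8,0,0],[0,0,0],1],[[0.8,0,0],[0,0,0],1],[[0.52,0,0.3],[0,0,0],1],[[0,0,0.8],[0,0,0],1],[[0,0,0.9],[0,0,0],1],[[0,0,0.9],[0,0,0],1],[[0,0,0.9],[0,0,0],1],[[0,0,0.6],[0,0,0],1],[[0,0,0.3],[0,0,0],1],[[0,0,0.2],[0,0,0],1],[[0,0,0],[0,0,0],1]]}}

```text
time_s: 22.85
ee_pos: [0.4895, 0.2526, 0.0132]
eef_rot: [-3.141, 0.0, 1.659]
force: [0.6, -0.3, 0.7]
grip_width: 0.0939
grip_force: 0.0
```

Call:
{"op": "send_rows", "data": {"motion": [[[0,0,0],[0,0,0],0],[[0,0,0],[0,0,0],-1],[[0,0,0],[0,0,0],-1],[[0,0,0],[0,0,0],-1],[[0,0,0],[0,0,0],-1],[[0,0,0],[0,0,0],-1],[[0,0,0],[0,0,0],-1]], "squeeze": 35}}

```text
time_s: 23.55
ee_pos: [0.4897, 0.2527, 0.0137]
eef_rot: [-3.142, 0.0, 1.659]
force: [0.0, -0.0, 0.9]
grip_width: 0.0413
grip_force: 0.0
```

Call:
{"op": "send_rows", "data": {"motion": [[[0,0,0],[0,0,0],-1],[[0,0,0],[0,0,0],-1],[[0,0,0],[0,0,0],-1]]}}

```text
time_s: 23.85
ee_pos: [0.4897, 0.2527, 0.0137]
eef_rot: [-3.141, 0.0, 1.659]
force: [-0.0, -0.1, 0.2]
grip_width: 0.0334
grip_force: 35.0
```

Call:
{"op": "send_rows", "data": {"motion": [[[0,0,-0.4],[0,0,0],-1],[[0,0,-0.7],[0,0,0],-1],[[0,0,-0.7],[0,0,0],-1],[[0,0,-0.7],[0,0,0],-1],[[0,0,0],[0,0,0],-1],[[0,0,0],[0,0,0],-1]]}}

```text
time_s: 24.45
ee_pos: [0.4896, 0.2527, 0.0886]
eef_rot: [3.141, -0.0, 1.659]
force: [-0.9, -0.7, -3.2]
grip_width: 0.0339
grip_force: 35.0
```

```bash
cat > hold.py <<'E'
from w import *
o=get_obs(); p=o["ee_pos"]; Rm=R.from_euler("xyz",o["eef_rot"]).as_matrix(); print(p,o["eef_rot"],o["grip_width"])
def prof():
  for n in["w","s2","t2"]:
    if n not in W: continue
    P=W[n].reshape(-1,3); P=P[~np.isnan(P[:,0])]; L=(P-p)@Rm
    for b in np.arange(-.16,.06,.02):
        m=(L[:,0]>b)&(L[:,0]<b+.02)&(abs(L[:,1])<.03)&(L[:,2]>-.05)&(L[:,2]<.0)
        if m.sum()>5: print(n,round(b,2),m.sum(),np.round([*np.percentile(L[m,1],[2,98]),np.percentile(L[m,2],5)],4))
    m=(abs(L[:,1])<.015)&(L[:,2]>-.05)&(L[:,2]<.0)&(abs(L[:,0])<.2); print(n,"ends",L[m,0].min(),L[m,0].max())
E
python3 -c "
from hold import *
W['t2']=cloud(camera('top')); prof()"
```

```text
[0.48913865 0.25248458 0.08763397] [-3.13990142e+00  5.63722095e-04  1.65899114e+00] 0.033940591635279155
w -0.1 899 [-0.01    0.0132 -0.0263]
w -0.08 998 [-0.0097  0.0129 -0.0264]
w -0.04 1294 [-0.0147  0.0177 -0.0375]
w -0.02 2778 [-0.0153  0.0185 -0.0376]
w -0.0 5020 [-0.026   0.0287 -0.047 ]
w 0.02 3212 [-0.0146  0.0177 -0.0366]
w 0.04 1872 [-0.0137  0.0169 -0.0359]
w ends -0.09831450688305711 0.044810711651869485
s2 -0.16 92 [-0.0126  0.0111 -0.0266]
s2 -0.14 66 [-0.0138  0.0127 -0.027 ]
s2 -0.12 69 [-0.0125  0.0106 -0.0262]
s2 -0.1 65 [-0.0126  0.0105 -0.026 ]
s2 -0.08 61 [-0.0125  0.0101 -0.0264]
s2 -0.06 137 [-0.0172  0.0158 -0.0364]
s2 -0.04 84 [-0.0176  0.0145 -0.0373]
s2 -0.02 200 [-0.0293  0.027  -0.0449]
s2 -0.0 77 [-0.0296  0.0163 -0.0371]
s2 0.02 62 [-0.0134  0.0151 -0.0365]
s2 ends -0.15120537126743502 0.04223316896747207
t2 -0.16 31 [-0.0142  0.0121 -0.0275]
t2 -0.14 93 [-0.0139  0.012  -0.0284]
t2 -0.12 90 [-0.0126  0.0116 -0.0275]
t2 -0.1 93 [-0.0128  0.01   -0.0289]
t2 -0.08 87 [-0.0129  0.0109 -0.028 ]
t2 -0.06 93 [-0.0157  0.0137 -0.0377]
t2 ends -0.14543125369578552 -0.03861440215830408
```

Held at the handle's middle, level, with the nose 145 mm ahead of the TCP and the axis 14.5 mm above it. I'll transit to a standoff in front of the channel mouth.

Call:
{"op": "send_rows", "data": {"motion": [[[0,0,0],[0,0,-0.5],-1],[[0,0,0],[0,0,-0.53],-1],[[-0.5,0.1,0],[0,0,0],-1],[[-0.8,0.1,0],[0,0,0],-1],[[-0.9,0.1,0],[0,0,0],-1],[[-0.9,0.1,0],[0,0,0],-1],[[-0.9,0.1,0],[0,0,0],-1],[[-0.9,0.1,0.2],[0,0,0],-1],[[-0.9,0.1,0.3],[0,0,0],-1],[[-0.8,0.1,0.3],[0,0,0],-1],[[-0.6,0.04,0.3],[0,0,0],-1],[[-0.3,0,0.3],[0,0,0],-1]]}}

```text
time_s: 25.8
ee_pos: [0.5617, 0.036, 0.0457]
eef_rot: [-3.141, -0.0, 1.78]
force: [-0.4, 0.0, -2.4]
grip_width: 0.034
grip_force: 35.0
```

Call:
{"op": "send_rows", "data": {"motion": [[[0,0,0],[0,0,0],-1],[[0,0,0],[0,0,0],-1],[[0,0,0],[0,0,0],-1]]}}

```text
time_s: 26.1
ee_pos: [0.5617, 0.0388, 0.0472]
eef_rot: [3.141, 0.0, 1.783]
force: [-0.0, 0.0, -2.4]
grip_width: 0.0338
grip_force: 35.0
```

Run:
```python
from hold import *
c3=camera("top"); W["t2"]=cloud(c3); prof()
save("top5.png",cv2.resize(c3["pixels"][170:290,370:530],(800,600),interpolation=cv2.INTER_CUBIC))
for n in["w","s2","t2","top","side"]:
    P=sel(n,(.5,.75,-.27,-.08),.086,.098)
    if len(P)>60:
        print(n,len(P),*rect(P)); L=(P-p)@Rm
        # flange inner faces in tool axes: y of each flange
        m=(L[:,0]>-.22)&(L[:,0]<-.10); y=L[m,1]; print("flange y",[np.round(np.percentile(y[k],[3,50,97]),4) for k in(y<y.mean(),y>=y.mean())], "mouth x",np.percentile(L[:,0],99.5))
    P=sel(n,(.5,.75,-.27,-.17),.07,.083); L=(P-p)@Rm; k=(abs(L[:,1])<.018)
    if k.sum()>5: print(n,"collar",k.sum(),np.percentile(L[k,0],[2,98]),L[k,1].mean(),P[k,2].max())
```

```text
[0.56172938 0.03875324 0.04722733] [3.14087319e+00 1.09168729e-04 1.78342303e+00] 0.03362467106938504
w -0.1 914 [-0.0106  0.0126 -0.0253]
w -0.08 983 [-0.0102  0.0124 -0.0253]
w -0.04 1334 [-0.0151  0.0172 -0.0364]
w -0.02 2810 [-0.0157  0.018  -0.0367]
w -0.0 5147 [-0.0266  0.0287 -0.0469]
w 0.02 3218 [-0.0151  0.0173 -0.0355]
w 0.04 1782 [-0.0141  0.0164 -0.0346]
w ends -0.09877421356985891 0.044448777586263984
s2 -0.16 90 [-0.0135  0.0105 -0.0254]
s2 -0.14 101 [-0.0143  0.011  -0.0278]
s2 -0.12 96 [-0.0131  0.0105 -0.026 ]
s2 -0.1 91 [-0.0131  0.0098 -0.0269]
s2 -0.08 94 [-0.0131  0.0102 -0.0262]
s2 -0.06 164 [-0.0177  0.014  -0.0355]
s2 -0.04 126 [-0.0183  0.0144 -0.0376]
s2 -0.02 240 [-0.0297  0.0278 -0.0472]
s2 -0.0 97 [-0.0297  0.0166 -0.04  ]
s2 0.02 28 [-0.0041  0.0147 -0.0358]
s2 ends -0.1494727929786399 0.032927073536989135
t2 -0.16 22 [-0.014   0.0102 -0.0265]
t2 -0.14 90 [-0.0143  0.0116 -0.0283]
t2 -0.12 83 [-0.013   0.01   -0.0285]
t2 -0.1 85 [-0.0125  0.0103 -0.0289]
t2 -0.08 11 [-0.0121 -0.0013 -0.0287]
t2 ends -0.14493916666458267 0.043825186532502676
s2 378 [ 610.
[... 215 characters left out ...]
3
t2 256 [ 610.2 -192.7] [ 61.4 124.4] 12.2
flange y [array([-0.0317, -0.03  , -0.0276]), array([0.0239, 0.0261, 0.0285])] mouth x -0.17428036219464815
t2 collar 109 [-0.29526268 -0.27440463] -0.0016576791616658138 0.0829915469661153
top 238 [ 609.9 -192.7] [ 60.8 125.4] 12.4
flange y [array([-0.0315, -0.0295, -0.0274]), array([0.0242, 0.0259, 0.0282])] mouth x -0.1751160360215383
top collar 112 [-0.29579317 -0.27447988] -0.0010601878082770104 0.0822851996547389
side 376 [ 610.4 -196. ] [ 61.4 125.6] 11.9
flange y [array([-0.032 , -0.0302, -0.0275]), array([0.0236, 0.0258, 0.0284])] mouth x -0.1773549230055427
side collar 145 [-0.30139771 -0.27662234] -0.002073023358007483 0.0828842219604466
```

View pics/top5.png

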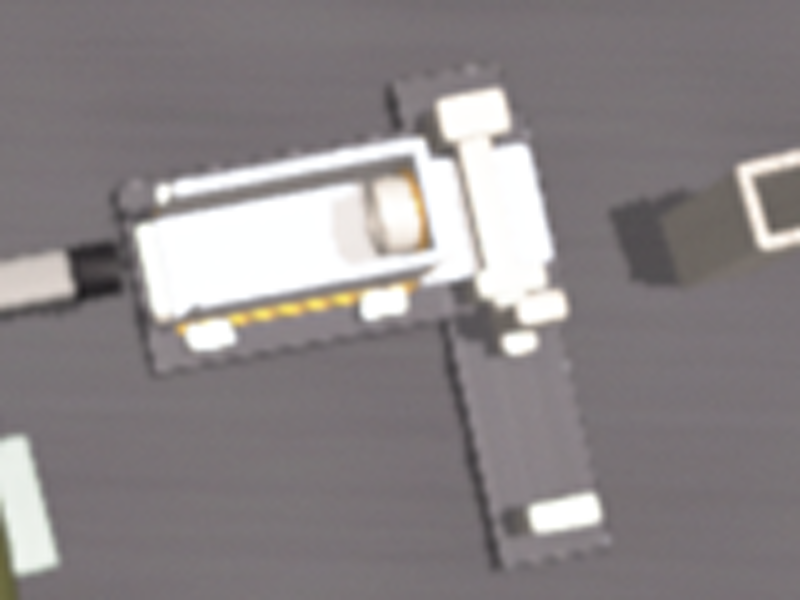

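Top view: the head at (95,268) lines up with the channel, and the bolt fills the keeper at (475,115). The lateral offset is under 1 mm and the collar mouth is 91 mm beyond the spot. I'll advance 91 mm.

Call:
{"op": "send_rows", "data": {"motion": [[[-0.2,-0.02,0.05],[0,0,0],-1],[[-0.4,0,0],[0,0,0],-1],[[-0.5,0,0],[0,0,0],-1],[[-0.5,0,0],[0,0,0],-1],[[-0.5,0,0],[0,0,0],-1],[[-0.4,0,0],[0,0,0],-1],[[-0.3,0,0],[0,0,0],-1],[[-0.2,0,0],[0,0,0],-1],[[0,0,0],[0,0,0],-1],[[0,0,0],[0,0,0],-1],[[0,0,0],[0,0,0],-1],[[0,0,0],[0,0,0],-1]]}}

```text
time_s: 27.45
ee_pos: [0.5799, -0.0496, 0.0453]
eef_rot: [-3.142, -0.0, 1.783]
force: [0.2, -0.0, -1.9]
grip_width: 0.0337
grip_force: 35.0
```

Run:
```python
from hold import *
W["t2"]=cloud(camera("top"))
for n in["s2","t2"]:
    P=sel(n,(.5,.75,-.27,-.14),.066,.083); L=(P-p)@Rm; k=(abs(L[:,1])<.018)&(L[:,0]<-.16); print(n,"collar",k.sum(),np.percentile(L[k,0],[2,98]),L[k,1].mean())
    P=W[n].reshape(-1,3); L=(P-p)@Rm; k=(abs(L[:,1])<.016)&(L[:,2]<-.01)&(L[:,2]>-.035)&(L[:,0]>-.16)&(L[:,0]<-.125); print("head",L[k].min(0),L[k].max(0))
```

```text
[ 0.57996309 -0.0497384   0.04527348] [3.14154392e+00 2.05658821e-05 1.78306290e+00] 0.03416563108212938
s2 collar 154 [-0.21124874 -0.18652175] -0.0009448757719251354
head [-0.14904331 -0.01465587 -0.02873283] [-0.12507544  0.01317066 -0.01009399]
t2 collar 126 [-0.20484044 -0.18432957] -0.0006805633163104504
head [-0.14581604 -0.01419324 -0.02965191] [-0.12517502  0.01291215 -0.01078021]
```

Call:
{"op": "send_rows", "data": {"motion": [[[0,0,0],[0,0,0],-1],[[0,0,0],[0,0,0],-1],[[0,0,0],[0,0,0],-1],[[0,0,0],[0,0,0],-1],[[0,0,0],[0,0,0],-1],[[0,0,0],[0,0,0],-1],[[0,0,0],[0,0,0],-1],[[0,0,0],[0,0,0],-1],[[0,0,0],[0,0,0],-1],[[0,0,0],[0,0,0],-1],[[0,0,0],[0,0,0],-1],[[0,0,0],[0,0,0],-1]]}}

```text
time_s: 28.8
ee_pos: [0.58, -0.0501, 0.0452]
eef_rot: [-3.142, -0.0, 1.783]
force: [0.2, 0.3, -1.8]
grip_width: 0.0337
grip_force: 35.0
```

Call:
{"op": "send_rows", "data": {"motion": [[[0,0,0],[0,0,0],-1],[[0,0,0],[0,0,0],-1],[[0,0,0],[0,0,0],-1],[[0,0,0],[0,0,0],-1],[[0,0,0],[0,0,0],-1],[[0,0,0],[0,0,0],-1],[[0,0,0],[0,0,0],-1],[[0,0,0],[0,0,0],-1],[[0,0,0],[0,0,0],-1],[[0,0,0],[0,0,0],-1],[[0,0,0],[0,0,0],-1],[[0,0,0],[0,0,0],-1]]}}

```text
time_s: 30.0
ee_pos: [0.58, -0.0501, 0.0453]
eef_rot: [-3.142, 0.0, 1.783]
force: [1.0, 0.9, -2.5]
grip_width: 0.0341
grip_force: 35.0
```

Spot and collar mouth agree within 1–2 mm, and it was held for over 2.5 s. I'll withdraw straight and return to the board.

Call:
{"op": "send_rows", "data": {"motion": [[[0.2,0,0],[0,0,0],-1],[[0.4,0,0],[0,0,0],-1],[[0.5,0,0],[0,0,0],-1],[[0.5,0,0],[0,0,0],-1],[[0.5,0,0],[0,0,0],-1],[[0.5,0,0],[0,0,0],-1],[[0.4,0,0],[0,0,0],-1],[[0.5,-0.05,-0.3],[0,0,0],-1],[[0.8,-0.1,-0.4],[0,0,0],-1],[[0.9,-0.1,-0.4],[0,0,0],-1],[[0.9,-0.1,-0.4],[0,0,0],-1],[[0.9,-0.1,0],[0,0,0],-1]]}}

```text
time_s: 31.2
ee_pos: [0.5228, 0.1541, 0.0926]
eef_rot: [3.138, -0.0, 1.782]
force: [0.5, -0.7, -2.6]
grip_width: 0.0337
grip_force: 35.0
```

Call:
{"op": "send_rows", "data": {"motion": [[[0.9,-0.1,0],[0,0,0],-1],[[0.9,-0.1,0],[0,0,0],-1],[[0.8,-0.1,0],[0,0,0],-1],[[0.5,-0.1,0],[0,0,0],-1],[[0.3,-0.05,0],[0,0,0.5],-1],[[0,0,0],[0,0,0.53],-1],[[0,0,0],[0,0,0],-1],[[0,0,0],[0,0,0],-1]]}}

```text
time_s: 32.0
ee_pos: [0.488, 0.2492, 0.0905]
eef_rot: [3.141, 0.0, 1.661]
force: [0.7, -0.7, -1.4]
grip_width: 0.0341
grip_force: 35.0
```

Call:
{"op": "send_rows", "data": {"motion": [[[0.11,0.05,0.3],[0,0,0],-1],[[0,0,0.6],[0,0,0],-1],[[0,0,0.7],[0,0,0],-1],[[0,0,0.5],[0,0,0],-1],[[0,0,0.3],[0,0,0],-1],[[0,0,0.1],[0,0,0],-1],[[0,0,0.04],[0,0,0],-1],[[0,0,0],[0,0,0],-1],[[0,0,0],[0,0,0],-1]]}}

```text
time_s: 32.9
ee_pos: [0.4895, 0.2529, 0.0147]
eef_rot: [3.141, -0.0, 1.659]
force: [0.9, -0.2, -2.8]
grip_width: 0.0335
grip_force: 35.0
```

Call:
{"op": "send_rows", "data": {"motion": [[[0,0,0.04],[0,0,0],-1],[[0,0,0.03],[0,0,0],-1],[[0,0,0],[0,0,0],-1],[[0,0,0],[0,0,0],-1]]}}

```text
time_s: 33.3
ee_pos: [0.4896, 0.2529, 0.0137]
eef_rot: [3.14, -0.0, 1.659]
force: [-6.3, -3.9, 17.9]
grip_width: 0.0338
grip_force: 35.0
```

In contact. Ease off slightly, release and rise.

Call:
{"op": "send_rows", "data": {"motion": [[[0,0,-0.03],[0,0,0],-1],[[0,0,0],[0,0,0],0],[[0,0,0],[0,0,0],0.5],[[0,0,0],[0,0,0],1],[[0,0,0],[0,0,0],1],[[0,0,-0.5],[0,0,0],1],[[0,0,-0.9],[0,0,0],1],[[0,0,-0.9],[0,0,0],1],[[0,0,-0.9],[0,0,0],1],[[0,0,-0.9],[0,0,0],1],[[0,0,-0.9],[0,0,0],1],[[0,0,0],[0,0,0],1]]}}

```text
time_s: 34.5
ee_pos: [0.4905, 0.2533, 0.1676]
eef_rot: [3.135, -0.002, 1.659]
force: [1.3, 0.1, -0.0]
grip_width: 0.0942
grip_force: 0.0
```

Call:
{"op": "send_rows", "data": {"motion": [[[0,0,0],[0,0,0],1],[[0,0,0],[0,0,0],1],[[0,0,0],[0,0,0],1],[[0,0,0],[0,0,0],1]]}}

```text
time_s: 34.9
ee_pos: [0.4889, 0.2526, 0.1622]
eef_rot: [-3.14, 0.0, 1.659]
force: [-0.9, -0.2, 0.1]
grip_width: 0.0941
grip_force: 0.0
```

Run:
```python
from th import *
save("side6.png",c2["pixels"])
for n in["s2","side"]:
    print(n,rect(sel(n,(.5,.75,-.27,-.08),.086,.098)),rect(sel(n,(.55,.6,-.33,-.29),.078,.095)) if n=="s2" else"")
```

```text
[0.48905028 0.25268114 0.1624316 ] [-3.14086521e+00  1.93743592e-04  1.65899061e+00]
w nose/tail s -0.14541983841938652 0.04469414222094589
-0.08 619 [-0.0129  0.0101  0.0393]
-0.05 1111 [-0.0178  0.0147  0.0503]
-0.02 1258 [-0.0181  0.0144  0.0499]
0.01 1390 [-0.0183  0.0147  0.0493]
0.04 368 [-0.0172  0.0137  0.0485]
s2 nose/tail s -0.1504220040133196 0.043916715573642184
-0.08 128 [-0.0148  0.0161  0.0475]
-0.05 135 [-0.0161  0.0172  0.0504]
-0.02 114 [-0.0152  0.0176  0.0508]
0.01 105 [-0.0154  0.0178  0.051 ]
0.04 6 [-0.0156  0.0154  0.0477]
s2 (array([ 610.8, -194.7]), array([ 62., 127.]), 12.5) (array([ 572.8, -309.4]), array([13.9, 22.9]), 12.7)
side (array([ 610.4, -196. ]), array([ 61.4, 125.6]), 11.9)
```

View pics/side6.png

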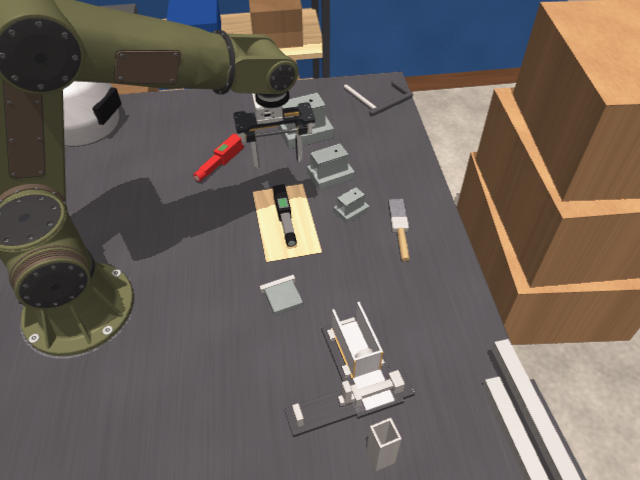

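The side view shows the thermometer right way up on the board, from (283,190) to (291,240). The bolt is home at (372,388), the weldment hasn't moved, and the gripper is clear.

```bash
python3 -c "
from station import *
print(hand_in())"
```

```text
the job is handed in; nothing more can be done
None
```

I handed the job in with every step done: the bolt is home, the thermometer was drawn by its neck and laid on the board, the collar reading was held for over 2.5 s, and the thermometer is back on the board with the weldment in place. `hand_in()` returned no verdict.

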